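# Fit the pin disc on the lab mill's studs

## Task

Fit the pin disc on the mill: set its bore over the spindle, turn it with a light hand until all five holes find the studs, and slide it gently down until it sits fully home and flat on the hub, never ramming or dropping it onto the studs or the hub. Let go of it there, and leave the cup, brush, spanner and dish of nuts where they are.

Things in the scene. Friction and masses are not known exactly. Their poses are not given: they have to be found in the camera images.
- disc: Loose aluminium pin disc, 0.55 to 0.8 kg, lying flat, boss up: round plate 148 mm across, 10 mm thick, with ten steel pins (7 mm across, 10 mm tall) upright near its rim on a 131 mm circle and five 10 mm through holes evenly spaced (72 deg) on a 96 mm circle, one on the disc's +x axis. A 25.5 mm bore goes right through plate and boss. Origin: centre of the plate's underside; z up.
- boss_top (a point): Centre of the top of the disc's hexagonal boss, 54 mm above the plate's underside. The boss stands 44 mm tall on the plate and is 44 mm across its flats, which face 0, 60, 120 ... deg from the disc's +x axis. It is the place to hold the disc.
- mill: Bench mill without its cover, fixed: white housing 250 x 240 mm, 120 mm tall, motor pod at the back (+x), chute at the front (-x), on top an open steel chamber, inner diameter 176 mm, outer 208 mm, rim 160 mm above the bench, with the hub in it. Origin: on the bench under the spindle's axis; z up. Its yaw says nothing about where the studs stand.
- seat (a point): Centre of the hub's flat face (124 mm across), on the spindle's axis, 135 mm above the bench, 25 mm below the chamber rim; the disc is home when its underside lies on this face. The drive's brake holds the hub at whatever angle it last stopped; that angle is not measured (the axes here are the mill's), so the studs must be found by looking or by feel.
- stud_ends (a point): Point on the spindle's axis, level with the ends of the five studs, 18 mm above the hub's face. Studs: 8 mm across, ends chamfered 2.5 mm, evenly spaced (72 deg) on a 96 mm circle, so never more than 36 deg from a hole. Play in the holes: 1 mm all round. A disc whose holes are off the studs rests on their ends, its underside at this height.
- spindle_tip (a point): Top of the upright spindle, 36 mm above the hub's face and 18 mm above the stud ends. 24 mm across, its top 8 mm tapering to 14 mm across. Play in the disc's bore: 0.75 mm all round.
- cup: Open steel catch cup, 72 mm across and 62 mm tall, standing below the mill's chute. Origin: centre of its underside.
- brush: Cleaning brush, 170 mm long, lying on the bench. Origin: underside, at its middle.
- spanner: Steel open-ended spanner, 160 mm long, lying on the bench. Origin: underside, at its middle.
- nut_dish: White dish, 90 mm across and 22 mm tall, with the five stud nuts. Origin: centre of its underside.

How it is judged:
By the outcome, as a careful person would: the job done as asked, in the order asked, and still so for the second after the job is handed in, with the robot touching nothing.
It also fails if it takes over 72 s, if anything falls off the work surface, if the arm or the gripper's body presses on something with over 40 N, if the wrist force passes 120 N, or if a joint passes its speed limit or range.

## Robot

A 6-joint arm with a two-finger parallel gripper is mounted at the origin on the work surface. World frame = base frame: x ahead of the robot, y to its left, z up, the work surface at z = 0. Lengths are in m, angles in rad, forces in N, time in s.
With the tool pointing down it reaches from about 0.375 to 0.9 m from the base axis. Payload 3.1 kg.
Tool frame: the origin (TCP) lies on the centre line of the jaws, within the pads' length; the fingertips stand 19 mm ahead of it and the grasp point (between the pads) is the TCP; z points along the fingers, y is the direction in which the jaws open and shut (so a half turn about z gives the same grasp; the last joint's range is limited). The gripper opens to 85 mm and grips with 20 to 120 N. Pads are 22 mm wide; open, the fingers measure 114 mm over their backs; the gripper's body (76 mm by 85 mm) begins 54 mm behind the grasp point. The pads swing forward as they close: fully open they stand 13 mm farther back than shut.
Start: joints at [-1.476, 0.527, 1.433, -0, 1.181, -0.178], TCP at [0.169, -0.602, 0.25] pointing down, gripper open.
Joint ranges: [-3.08, 3.08], [-0.75, 2.2], [0.22, 2.44], [-1.43, 4.57], [0, 2.65], [-2.85, 2.85]. Speed limits (rad/s): [2.79, 2.79, 3.14, 3.14, 3.14, 3.14].

## Interface

Orientations are given as a unit quaternion [x, y, z, w].
In Python, from station import manip, imaging, workorder gives the robot as it stands.
- The arm moves only by the shell command python3 -m creep 'ROWS' [FORCE]. ROWS is a JSON object of lists of equal length, an entry for each row: "claw": the finger opening in cm, from 0 to 8.54; "dp": the shift along the tool's x, y, z in cm, a list of three; "roll": the turn about the tool's z in rad. In form: {"claw": [claw, ...], "dp": [[dx, dy, dz], ...], "roll": [roll, ...]}. A call has 1 to 12 rows; each row is the pose to reach, as a shift and turn from the pose commanded when the call began, along the tool's axes at that moment; what a row does not reach only later rows make up. A row lasts 1/10 s, in which the tool goes at most 50 mm and 8.59 degrees, less where a joint would pass 70% of its speed; a pose out of reach is approached as far as the arm can. A call with a gripper value outside its range is refused whole. The fingers move at their own pace and stop on an object; FORCE is the grip in N (left out, the last holds). Time passes only in rows, so rows that repeat a pose let the fingers close. It gives the time, the measured TCP pose, the force and the opening at its end, in the units of the state.
- manip.sense(): the state, without advancing time (a new reading comes with each control period).
- imaging.snapshot(name): name is "scene" or "top" or "wrist"; returns a dict with "image" (480x640x3 uint8, red, green, blue), "z_map" (480x640 float32, m along the optical axis (not along the pixel's ray), 0 where there is no reading), "vfov" (degrees; the focal length in pixels is half the picture's height over the tangent of half this angle, whatever the lens; pixels are square), "cx", "cy" (the principal point, pixels), "dist" ([k1, k2, p1, p2, k3] as OpenCV has them; the pictures are not rectified), "R" (3x3) and "t" (3): a world point X has camera coordinates R X + t. Camera axes: x right, y down, z forward; pixel columns grow to the right and rows downward; lengths in m; the calibration is good to about 2 mm. A picture is of the moment at which its call begins.
- workorder.sign_off(): hands the job in, once; it reports no verdict.
The state is a dict: "t": time; "q": joint angles; "qd": joint speeds; "tau": joint torques, N m; "tcp_pos": TCP position; "tool_rot": TCP orientation; "force": force on the tool from outside, world axes, zero at the start; "ft_torque": the same for the moment, N m; "finger_gap": opening from 0.0 (shut) to 1.0 (fully open).
Only numpy, scipy, OpenCV 4.12 (cv2) and the standard library are available. Lean on these libraries where they do the work, as an engineer would, in place of code of your own. Each camera call takes 0.05 s, during which the arm holds its last target.

## Working session

There is one attempt and no reset: what is moved stays moved. The work goes in short steps, Python scripts to look and compute and a shell command to move; the robot and the scene stay as the last step left them, time stands still between calls to the robot, and variables do not carry over. Pictures are saved under pics/ and viewed, and the job is handed in when it is done.

```bash
mkdir -p pics; ls
python3 - <<'E'
from station import manip, imaging
import cv2,numpy as np
print(manip.sense())
for n in ("scene","top","wrist"):
    s=imaging.snapshot(n)
    cv2.imwrite(f"pics/{n}0.png",s["image"][:,:,::-1])
    np.savez(f"pics/{n}0.npz",**s)
    print(n,s["vfov"],s["cx"],s["cy"],s["dist"],s["R"],s["t"],(s["z_map"]>0).mean())
E
```

```text
pics
{'t': 0.0, 'q': array([-1.47553543e+00,  5.28460485e-01,  1.43393312e+00,  3.44277098e-05,
        1.18139054e+00, -1.78498318e-01]), 'qd': array([-0.00167203,  0.00179912, -0.00149969, -0.00054075,  0.00096077,
        0.00038531]), 'tau': array([-1.31214110e-03, -4.42350626e+01, -1.78026921e+01, -3.86630918e-04,
        8.38292734e-03, -4.83075212e-06]), 'tcp_pos': array([ 0.16894195, -0.6010199 ,  0.24932726]), 'tool_rot': array([ 9.90646904e-01,  1.36446002e-01,  6.14944787e-05, -1.09413301e-03]), 'force': array([-0.69930012, -0.10866664, -0.02006084]), 'ft_torque': array([ 0.02760013,  0.0015724 , -0.00152478]), 'finger_gap': 1.0001608251268528}
scene 52.17080623655291 325.3062186819698 239.737076637076 [-0.11163426  0.          0.          0.          0.        ] [[ 0.20582947  0.97855263 -0.0083057 ]
 [ 0.54093533 -0.12084539 -0.83233729]
 [-0.81548954  0.16682669 -0.55420723]] [-0.10674425 -0.18714121  1.50790345] 0.9959895833333333
top 51.49628997123236 316.88604682275627 239.5111493774542 [0.02792051 0.         0.         0.         0.        ] [[ 0.02595926 -0.99958463 -0.01251698]
 [-0.9935451  -0.02441521 -0.1107792 ]
 [ 0.11042758  0.01531194 -0.99376622]] [-0.02327998  0.5419391   1.08058401] 0.9960384114583334
wrist 69.75937816442594 319.75490366579214 241.8489579096561 [-0.03001663  0.          0.          0.          0.        ] [[ 0.27091705 -0.96260138 -0.00159052]
 [-0.92669736 -0.26125848  0.27014073]
 [-0.26045337 -0.0717118  -0.96281953]] [-0.62522982 -0.03568409  0.37990956] 0.9960416666666667
```

View pics/scene0.png

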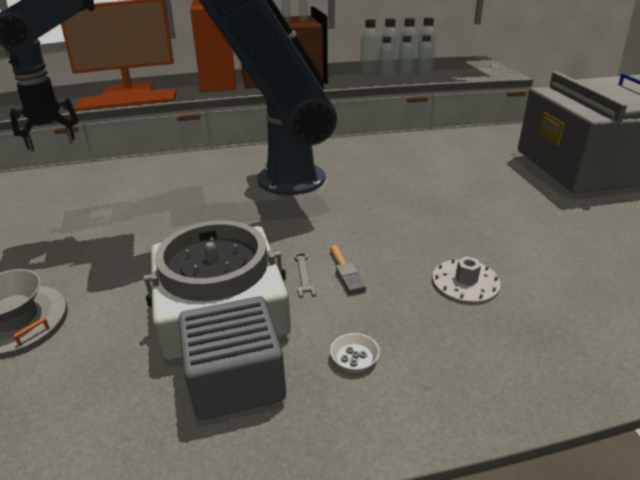

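View pics/top0.png

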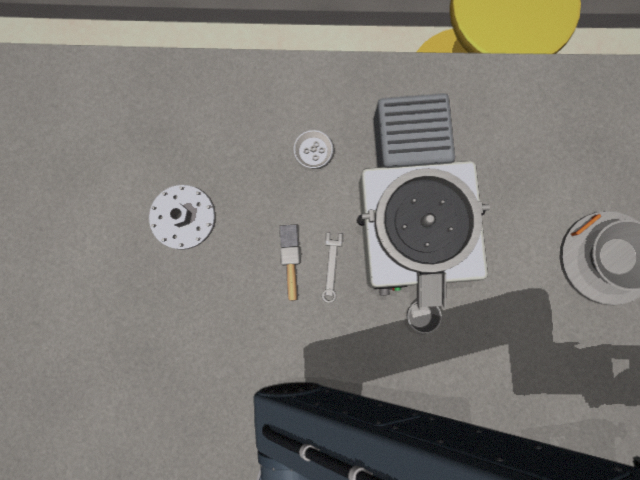

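View pics/wrist0.png

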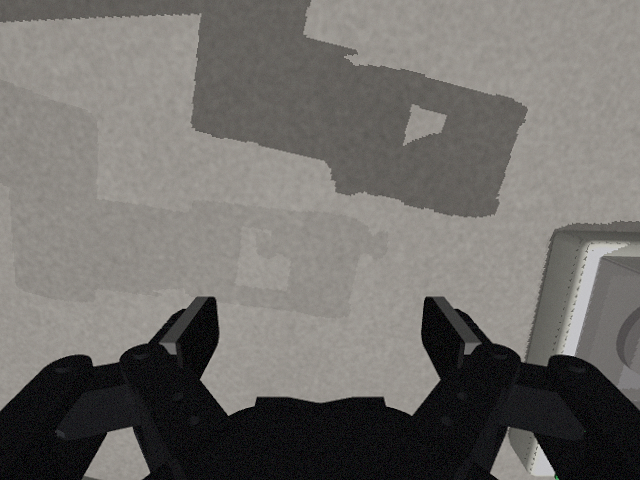

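The top view shows the disc at about (181,216), the spindle at (429,218), the spanner and brush between them at (333,265) and (290,262), the dish at (314,150) and the cup at (425,316). Next I'll zoom in on the disc and the mill.

```bash
cat > h.py <<'E'
import numpy as np, cv2
def K(s):
    f=240/np.tan(np.radians(s["vfov"])/2); return np.array([[f,0,s["cx"]],[0,f,s["cy"]],[0,0,1.]])
def ray(s,uv,z):
    "pixels -> points on plane z"
    uv=np.asarray(uv,float).reshape(-1,1,2)
    n=cv2.undistortPoints(uv,K(s),np.asarray(s["dist"],float)).reshape(-1,2)
    d=np.c_[n,np.ones(len(n))]@s["R"]; c=-s["R"].T@s["t"]
    return c+d*((z-c[2])/d[:,2])[:,None]
def proj(s,X):
    return cv2.projectPoints(np.asarray(X,float).reshape(-1,1,3),cv2.Rodrigues(np.asarray(s["R"],float))[0],np.asarray(s["t"],float),K(s),np.asarray(s["dist"],float))[0].reshape(-1,2)
E
python3 - <<'E'
import numpy as np,cv2
im=cv2.imread("pics/top0.png")
def crop(c,h,k,n): cv2.imwrite(n,cv2.resize(im[c[1]-h:c[1]+h,c[0]-h:c[0]+h],None,fx=k,fy=k,interpolation=cv2.INTER_CUBIC))
crop((181,216),37,8,"pics/d1.png"); crop((429,218),56,5,"pics/m1.png")
E
```

```text
(no output)
```

View pics/d1.png

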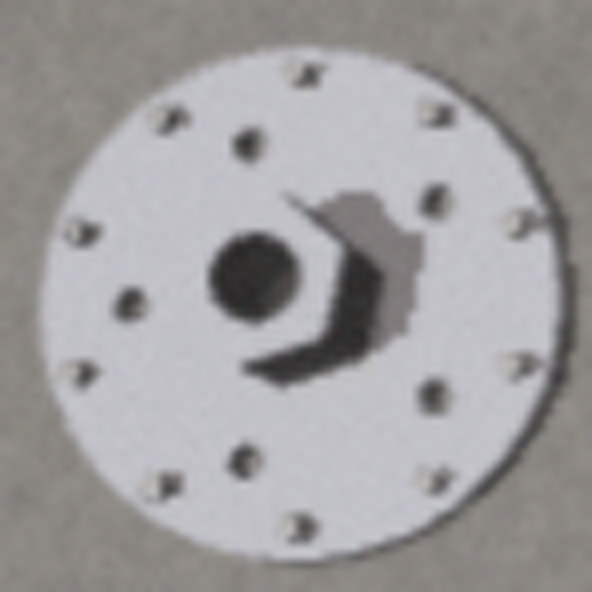

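View pics/m1.png

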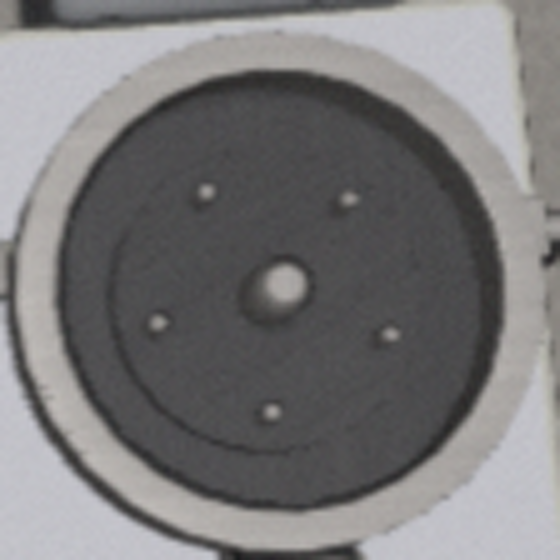

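The disc crop shows five holes, at (247,144), (435,202), (434,397), (244,462) and (130,304), with the bore at (255,277). The mill crop shows stud ends at (206,191), (348,199), (390,333), (271,411) and (158,322), with the spindle tip at (286,283).

Run:
```python
import numpy as np,cv2
from h import *
s=dict(np.load("pics/top0.npz"))
def px(o,k,p): return np.array(o)+(np.array(p,float)+.5)/k-.5
def fitring(P,r=0.048):
    c=P[:,:2].mean(0); 
    a=np.degrees(np.arctan2(*(P[:,:2]-c).T[::-1]))
    ph=np.degrees(np.angle(np.exp(1j*np.radians(5*a)).mean()))/5
    return c,a,ph,np.hypot(*(P[:,:2]-c).T)
H=ray(s,px((144,179),8,[(247,144),(435,202),(434,397),(244,462),(130,304)]),.0095)
print("disc",*fitring(H)); 
print("bore top",ray(s,px((144,179),8,[(255,277)]),.054))
S=ray(s,px((373,162),5,[(206,191),(348,199),(390,333),(271,411),(158,322)]),.153)
print("studs",*fitring(S)); print("tip",ray(s,px((373,162),5,[(286,283)]),.171))
im=s["image"]
# disc outline (bright)
g=cv2.cvtColor(im,cv2.COLOR_RGB2GRAY); print(g[216,160],g[216,140])
m=((g>145)*255).astype(np.uint8); m[:, :140]=0;m[:,225:]=0;m[:170]=0;m[260:]=0
c=max(cv2.findContours(m,0,1)[0],key=cv2.contourArea); e=cv2.fitEllipse(cv2.convexHull(c)); print(e, ray(s,[e[0]],.010))
# chamber inner rim
z=s["z_map"]; print("z depth: disc plate, ",z[216,160])
pin=ray(s,px((144,179),8,[(308,71),(437,111),(521,222),(519,365),(436,481),(299,527),(164,486),(82,373),(82,233),(169,117)]),.020)
print("pins",pin.mean(0))
```

```text
disc [0.59053546 0.30337999] [  20.76469906  -51.65995951 -123.4247862   164.63722838   92.30646479] 20.524729639850154 [0.04846566 0.047999   0.04827134 0.04829692 0.04799643]
bore top [[0.59026361 0.30252138 0.054     ]]
studs [ 0.57343866 -0.22978391] [  34.51240511  -37.61154192 -109.13373874  178.46120137  106.44705996] 34.53506901345441 [0.04807184 0.04752476 0.04809471 0.04795666 0.0478768 ]
tip [[ 0.573829   -0.23050805  0.171     ]]
67 138
((180.5387420654297, 216.39137268066406), (63.797874450683594, 65.82115173339844), 53.64497375488281) [[0.59009542 0.30385978 0.01      ]]
z depth: disc plate,  1.1456606
pins [0.58997571 0.29928708 0.02      ]
```

```bash
cat >> h.py <<'E'
from scipy.spatial.transform import Rotation as Ro
def st():
    from station import manip
    return manip.sense()
def yawy(s):
    y=Ro.from_quat(s["tool_rot"]).as_matrix()[:,1]; return np.degrees(np.arctan2(y[1],y[0]))
def show(s):
    R=Ro.from_quat(s["tool_rot"]).as_matrix()
    print("t%.1f"%s["t"],"tcp",s["tcp_pos"].round(4),"yaw_y %.2f"%yawy(s),"tilt",np.degrees(R[:2,2]).round(2),"F",s["force"].round(1),"M",s["ft_torque"].round(2),"gap %.1fmm"%(s["finger_gap"]*85.4),"q",s["q"].round(2))
def go(target,yaw=None):
    "dp (cm) and roll for a world target from measured pose"
    s=st(); R=Ro.from_quat(s["tool_rot"]).as_matrix()
    print("dp",(R.T@(np.array(target)-s["tcp_pos"])*100).round(2), "roll",None if yaw is None else round(-np.radians((yaw-yawy(s)+180)%360-180),4))
E
python3 - <<'E'
from h import *
show(st())
go([.43,-.15,.30]); go([.5903,.3032,.30],-39.5)
E
```

```text
t0.1 tcp [ 0.169  -0.6012  0.2495] yaw_y -74.31 tilt [-0.01  0.1 ] F [-0.3  0.1  0.1] M [-0.01  0.   -0.04] gap 85.5mm q [-1.48  0.53  1.43  0.    1.18 -0.18]
dp [ 37.33 -36.39  -4.97] roll None
dp [ 65.02 -75.69  -4.9 ] roll -0.6076
```

```bash
python3 -m creep '{"claw":[8.5,8.5,8.5,8.5,8.5,8.5,8.5,8.5,8.5,8.5,8.5,8.5],"dp":[[3,-3,-2],[6.5,-6.5,-3],[10,-10,-4.5],[13.5,-13.5,-5],[17,-17,-5],[20.5,-20.5,-5],[24,-24,-5],[27.5,-27.5,-5],[31,-31,-5],[34,-34,-5],[37,-36.5,-5],[37.3,-36.4,-5]],"roll":[0,0,0,0,0,0,0,0,0,0,0,0]}'
python3 - <<'E'
from h import *
show(st()); go([.5903,.3032,.25],-39.5)
E
```

```text
t: 1.35
tcp_pos: [0.4308, -0.1465, 0.3002]
tool_rot: [0.99, 0.139, 0.0, -0.001]
force: [0.0, -1.2, 0.5]
finger_gap: 0.994
t1.4 tcp [ 0.4308 -0.1465  0.3002] yaw_y -73.97 tilt [0.02 0.09] F [ 0.  -1.2  0.5] M [-0.06  0.   -0.03] gap 84.9mm q [-0.58  0.23  1.78  0.    1.14  0.72]
dp [ 27.74 -38.81   5.1 ] roll -0.6017
```

```bash
python3 -m creep '{"claw":[8.5,8.5,8.5,8.5,8.5,8.5,8.5,8.5,8.5,8.5,8.5,8.5],"dp":[[2.5,-3.5,0],[5,-7,0],[7.5,-10.5,1],[10,-14,2],[12.5,-17.5,3],[15,-21,4],[17.5,-24.5,5],[20,-28,5],[22.5,-31.5,5],[25,-35,5],[27.2,-38.1,5],[27.7,-38.8,5]],"roll":[-0.05,-0.1,-0.15,-0.2,-0.25,-0.3,-0.35,-0.4,-0.45,-0.5,-0.55,-0.6]}'
python3 - <<'E'
from h import *
from station import imaging
show(st()); go([.5903,.3032,.25],-39.5)
s=imaging.snapshot("wrist"); np.savez("pics/w1.npz",**s); cv2.imwrite("pics/w1.png",s["image"][:,:,::-1])
print(proj(s,[[.5903,.3032,.01],[.5903,.3032,.054]]))
E
```

```text
t: 2.55
tcp_pos: [0.5928, 0.301, 0.2497]
tool_rot: [0.905, 0.425, 0.001, -0.0]
force: [-0.6, -0.5, -0.3]
finger_gap: 0.992
t2.5 tcp [0.5928 0.301  0.2497] yaw_y -39.66 tilt [0.08 0.07] F [-0.6 -0.5 -0.3] M [ 0.01  0.02 -0.  ] gap 84.7mm q [0.3  0.58 1.33 0.   1.23 0.99]
dp [ 0.   -0.33 -0.03] roll -0.0028
[[315.51576244 211.10276456]
 [315.02754491 219.57431467]]
```

View pics/w1.png

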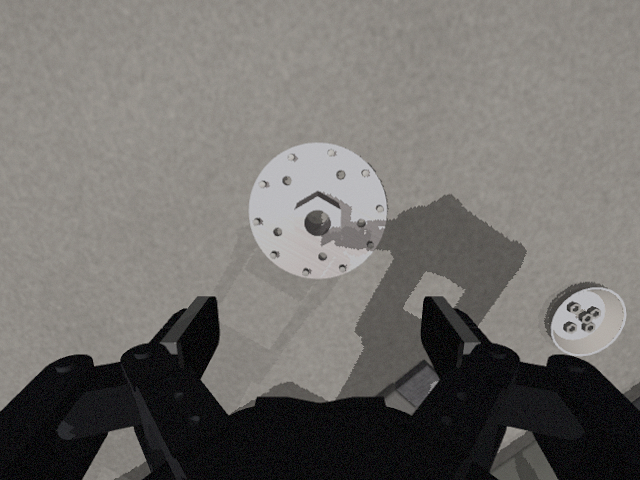

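The wrist view shows the disc centred near (318,211) with the bore at (317,222). Neither is more than 3 px from my prediction. I'll measure the holes and the hexagon here for a second estimate.

Run:
```python
import cv2
im=cv2.imread("pics/w1.png")
cv2.imwrite("pics/w1c.png",cv2.resize(im[137:285,244:392],None,fx=4,fy=4,interpolation=cv2.INTER_CUBIC))
```

```text
(no output)
```

View pics/w1c.png

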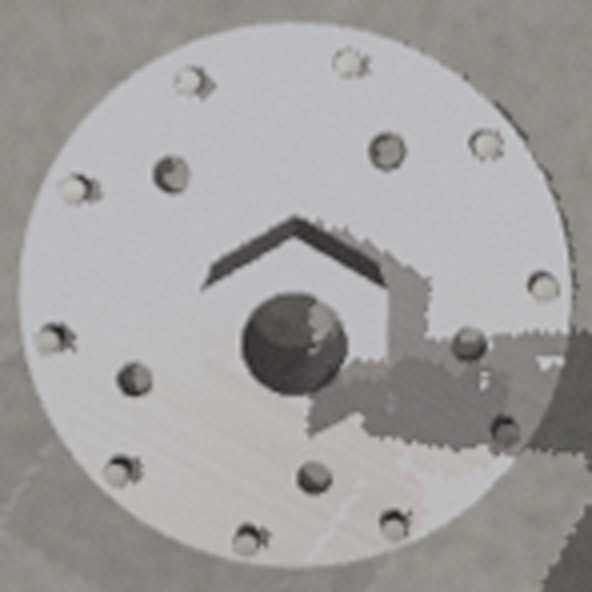

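The enlarged crop shows the hexagon's flats already facing the two jaws, with a corner at the top at (295,228). The holes are at (171,174), (387,151), (470,343), (314,478) and (134,378).

Run:
```python
from h import *
s=dict(np.load("pics/w1.npz"))
def px(o,k,p): return np.array(o)+(np.array(p,float)+.5)/k-.5
P=ray(s,px((244,137),4,[(171,174),(387,151),(470,343),(314,478),(134,378)]),.0095)[:,:2]
c=P.mean(0);a=np.arctan2(*(P-c).T[::-1]);print(c,np.degrees(a),np.degrees(np.angle(np.exp(5j*a).mean()))/5,np.hypot(*(P-c).T))
print(ray(s,px((244,137),4,[(295,344)]),.054))
q=ray(s,px((244,137),4,[(208,283),(383,283)]),.054);d=q[1]-q[0];print(np.degrees(np.arctan2(d[1],d[0])))
g=cv2.cvtColor(s["image"],cv2.COLOR_RGB2GRAY)
show(st());go([.5905,.3027,.15],-39.5)
```

```text
[0.59010189 0.29975183] [  92.73962253   20.33238502  -51.20099397 -123.5288159   164.18651535] 20.505742545650367 [0.04830397 0.0480855  0.0483875  0.04843173 0.04817129]
[[0.59012264 0.29949644 0.054     ]]
-39.64503279947155
t2.6 tcp [0.5927 0.3007 0.2495] yaw_y -39.60 tilt [0.06 0.06] F [ 0.5 -0.2  0.9] M [ 0.05 -0.02  0.01] gap 85.0mm q [0.3  0.58 1.33 0.   1.23 0.99]
dp [ 0.   -0.3   9.95] roll -0.0017
```

```bash
python3 -m creep '{"claw":[8.5,8.5,8.5,8.5,8.5,8.5,8.5,8.5],"dp":[[-0.1,-0.2,3],[-0.1,-0.2,6.5],[-0.1,-0.2,10],[-0.1,-0.2,13],[-0.1,-0.2,15],[-0.1,-0.2,16],[-0.1,-0.2,16],[-0.1,-0.2,16]],"roll":[0,0,0,0,0,0,0,0]}'
python3 - <<'E'
from h import *
from station import imaging
show(st()); go([.5903,.301,.042],-39.5)
s=imaging.snapshot("wrist"); np.savez("pics/w2.npz",**s); cv2.imwrite("pics/w2.png",s["image"][:,:,::-1])
E
```

```text
t: 3.4
tcp_pos: [0.5901, 0.2982, 0.0911]
tool_rot: [0.906, 0.423, 0.001, 0.0]
force: [-0.2, -0.4, 0.2]
finger_gap: 0.997
t3.4 tcp [0.5901 0.2982 0.0911] yaw_y -39.98 tilt [0.07 0.02] F [-0.2 -0.4  0.2] M [ 0.02 -0.07 -0.01] gap 85.2mm q [ 0.3   0.77  1.45 -0.    0.92  1.  ]
dp [ 0.23 -0.17  4.91] roll -0.0084
```

View pics/w2.png

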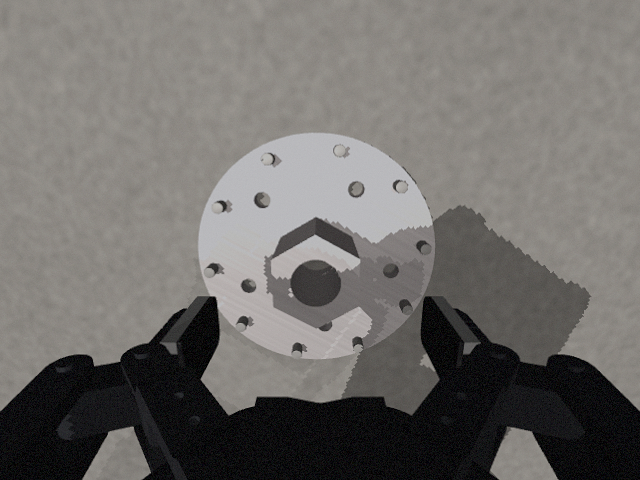

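The bore is at (316,284). The pad edges at 218 and 421 put it about midway between the jaws.

Run:
```python
from h import *
s=dict(np.load("pics/w2.npz"))
print(ray(s,[(316,284)],.054)); go([.590,.3005,.042],-39.5)
```

```text
[[0.589513   0.29885725 0.054     ]]
dp [ 0.12 -0.17  4.97] roll -0.0082
```

```bash
python3 -m creep '{"claw":[8.5,8.5,8.5,8.5,8.5,8.5],"dp":[[0.1,-0.1,2],[0.1,-0.1,3.5],[0.1,-0.1,4.4],[0.1,-0.1,4.8],[0.1,-0.1,4.8],[0.1,-0.1,4.8]],"roll":[0,0,0,0,0,0]}' 20 && python3 -c "
from h import *
show(st())" && python3 -m creep '{"claw":[7.5,6.5,5.5,5.0,4.7,4.4,4.2,4.2,4.2,4.2],"dp":[[0,0,0],[0,0,0],[0,0,0],[0,0,0],[0,0,0],[0,0,0],[0,0,0],[0,0,0],[0,0,0],[0,0,0]],"roll":[0,0,0,0,0,0,0,0,0,0]}' 20 &&  python3 -c "
from h import *
show(st())"
```

```text
t: 4.05
tcp_pos: [0.5895, 0.3001, 0.0427]
tool_rot: [0.906, 0.423, 0.0, 0.0]
force: [-0.0, -0.4, -0.7]
finger_gap: 0.995
t4.0 tcp [0.5895 0.3001 0.0427] yaw_y -39.94 tilt [0.04 0.01] F [-0.  -0.4 -0.7] M [-0.03 -0.   -0.01] gap 84.9mm q [0.3  0.84 1.47 0.   0.84 1.  ]
t: 5.05
tcp_pos: [0.589, 0.3001, 0.0425]
tool_rot: [0.906, 0.423, -0.0, -0.0]
force: [-1.8, 0.6, 3.6]
finger_gap: 0.51
t5.0 tcp [0.589  0.3001 0.0425] yaw_y -39.94 tilt [-0.01  0.01] F [-1.8  0.6  3.6] M [ 0.17  0.32 -0.02] gap 43.5mm q [0.3  0.84 1.47 0.   0.84 1.  ]
```

```bash
python3 -m creep '{"claw":[4,4,4,4,4,4,4,4,4,4],"dp":[[0,0,0],[0,0,0],[0,0,-0.3],[0,0,-1],[0,0,-2],[0,0,-4],[0,0,-6],[0,0,-7.5],[0,0,-8],[0,0,-8]],"roll":[0,0,0,0,0,0,0,0,0,0]}' 70 &&  python3 - <<'E'
from h import *
from station import imaging
show(st())
for n in ("wrist","top"):
    s=imaging.snapshot(n); np.savez(f"pics/{n}3.npz",**s); cv2.imwrite(f"pics/{n}3.png",s["image"][:,:,::-1])
E
```

```text
t: 6.05
tcp_pos: [0.5896, 0.3, 0.1232]
tool_rot: [0.906, 0.423, 0.001, 0.0]
force: [0.7, 1.4, -7.8]
finger_gap: 0.507
t6.0 tcp [0.5896 0.3    0.1232] yaw_y -39.94 tilt [0.09 0.03] F [ 0.7  1.4 -7.8] M [ 0.02 -0.01 -0.01] gap 43.3mm q [ 0.3   0.73  1.44 -0.    0.98  1.  ]
```

View pics/wrist3.png

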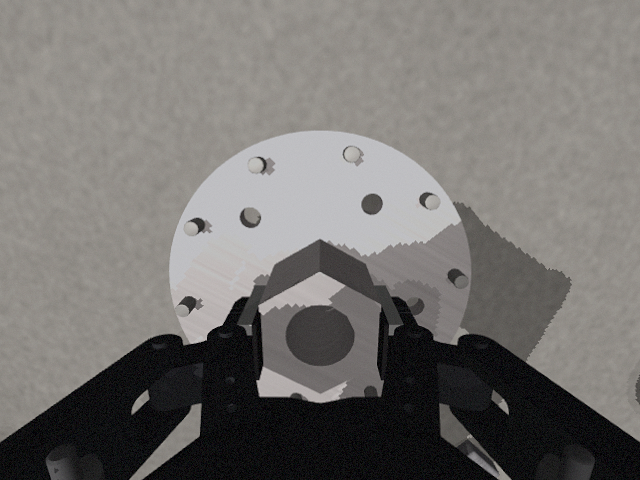

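View pics/top3.png

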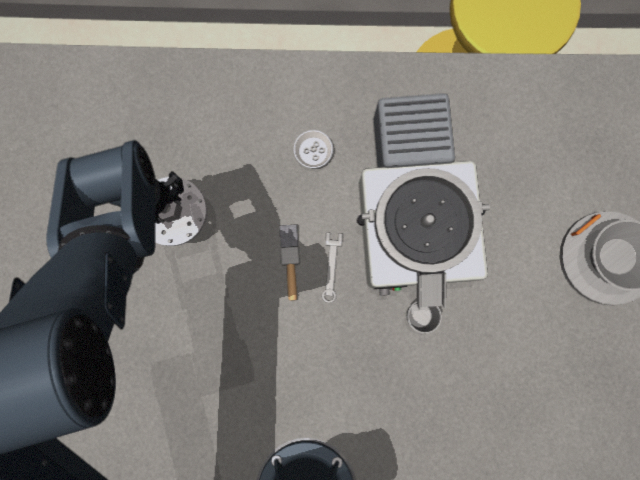

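The disc hangs level in the jaws with its flats square to the pads and the bore at (320,335) in the wrist view. The rest of the scene hasn't moved. Now I'll work out the disc's offset in the hand and find a viewpoint where the wrist camera sees the studs past the disc.

Run:
```python
from h import *
s=dict(np.load("pics/wrist3.npz")); r=st(); T=r["tcp_pos"];R=Ro.from_quat(r["tool_rot"]).as_matrix()
b=ray(s,[(320,335)],T[2]+.0115)[0]; print("bore in tool",R.T@(b-T))
P=ray(s,[(250,217),(372,203.5)],T[2]-.033)
for p in P: print("hole in tool",(R.T@(p-T)), np.degrees(np.arctan2(*(p-T)[:2][::-1])), np.hypot(*(p-b)[:2]))
pp=ray(s,[(257,165),(352,154),(429,201),(194,227)],T[2]-.0225)
for p in pp: print("pin ang",np.degrees(np.arctan2(*(p-b)[:2][::-1])),np.hypot(*(p-b)[:2]))
# camera in tool frame
Rc=s["R"]@R; c=R.T@(-s["R"].T@s["t"]-T); print("cam in tool",c)
yw=np.radians(-25.5); Y=np.array([np.cos(yw),np.sin(yw),0]);Z=np.array([0,0,-1.]);X=np.cross(Y,Z)
Rt=np.c_[X,Y,Z]; M=np.array([.5735,-.231,.153])
a=np.radians(34.5+72*np.arange(5)); S=M+.048*np.c_[np.cos(a),np.sin(a),0*a]
for d in (.08,.10,.12,.14):
  for z in (.30,):
    t=np.array([M[0],M[1],z])-X*d; c2=dict(s); c2["R"]=Rc@Rt.T; c2["t"]=-c2["R"]@(t+Rt@c)
    print(d,t.round(3),proj(c2,S).round(0).tolist(),proj(c2,M+[0,0,.018]).round())
```

```text
bore in tool [ 9.70493547e-06  1.61158776e-03 -1.15015926e-02]
hole in tool [ 0.03630479 -0.03134929  0.03297144] 90.94361809681965 0.04900360446574879
hole in tool [0.04274058 0.02608036 0.03290553] 18.669933480356313 0.0491568004052847
pin ang 73.75789179757498 0.06645039440965415
pin ang 38.37799956312317 0.06676957095103186
pin ang 3.6923039173129926 0.0659735130814095
pin ang 108.99360170156774 0.0655806048750496
cam in tool [ 0.06857489  0.00112887 -0.12689679]
0.08 [ 0.539 -0.303  0.3  ] [[350.0, 72.0], [273.0, 80.0], [261.0, 157.0], [324.0, 194.0], [378.0, 144.0]] [[317. 130.]]
0.1 [ 0.53  -0.321  0.3  ] [[351.0, 41.0], [273.0, 50.0], [259.0, 130.0], [324.0, 168.0], [379.0, 117.0]] [[317. 100.]]
0.12 [ 0.522 -0.339  0.3  ] [[351.0, 10.0], [272.0, 20.0], [258.0, 102.0], [324.0, 141.0], [381.0, 89.0]] [[317.  68.]]
0.14 [ 0.513 -0.357  0.3  ] [[352.0, -22.0], [271.0, -12.0], [257.0, 73.0], [324.0, 114.0], [382.0, 59.0]] [[317.  36.]]
```

Run:
```python
from h import *
go([.5896,.30,.34]); go([.56,.0,.34]); go([.522,-.339,.34],-25.5)
```

```text
dp [  0.07   0.05 -21.85] roll None
dp [-24.84  17.04 -21.83] roll None
dp [-53.27  35.88 -21.8 ] roll -0.252
```

```bash
python3 -m creep '{"claw":[4,4,4,4,4,4,4,4,4,4,4,4],"dp":[[0,0,-1],[0,0,-3],[0,0,-6],[-1,0.7,-9],[-3,2,-12],[-5,3.5,-15],[-7.5,5,-18],[-10,6.8,-20],[-12.5,8.5,-21.5],[-15,10.2,-22],[-17.5,12,-22],[-20,13.7,-22]],"roll":[0,0,0,0,0,0,0,0,0,0,0,0]}' && python3 -m creep '{"claw":[4,4,4,4,4,4,4,4,4,4,4,4],"dp":[[-2.5,1.7,0],[-5,3.4,0],[-7.5,5,0],[-10,6.7,0],[-13,8.7,0],[-16,10.7,0],[-19,12.7,0],[-22,14.7,0],[-25,16.7,0],[-28,18.7,0],[-30.5,20.4,0],[-32.5,21.6,0]],"roll":[-0.02,-0.04,-0.06,-0.08,-0.1,-0.12,-0.14,-0.16,-0.18,-0.2,-0.22,-0.24]}' && python3 -m creep '{"claw":[4,4,4,4],"dp":[[-0.5,0.3,0],[-0.7,0.5,0],[-0.7,0.5,0],[-0.7,0.5,0]],"roll":[-0.01,-0.01,-0.01,-0.01]}'
python3 - <<'E'
from h import *
from station import imaging
show(st())
s=imaging.snapshot("wrist"); np.savez("pics/w4.npz",**s); cv2.imwrite("pics/w4.png",s["image"][:,:,::-1])
E
```

```text
t: 7.35
tcp_pos: [0.565, 0.0575, 0.3425]
tool_rot: [0.906, 0.423, -0.0, -0.0]
force: [0.6, 0.2, -7.5]
finger_gap: 0.503
t: 8.55
tcp_pos: [0.5219, -0.3311, 0.3418]
tool_rot: [0.849, 0.528, -0.0, -0.0]
force: [-0.3, 0.2, -6.4]
finger_gap: 0.501
t: 8.95
tcp_pos: [0.5243, -0.3362, 0.3422]
tool_rot: [0.846, 0.533, 0.0, -0.001]
force: [0.1, -0.4, -8.1]
finger_gap: 0.506
t8.9 tcp [ 0.5243 -0.3362  0.3422] yaw_y -25.55 tilt [-0.03  0.08] F [ 0.1 -0.4 -8.1] M [-0.04 -0.01 -0.01] gap 43.2mm q [-0.75  0.44  1.32  0.    1.38 -0.3 ]
```

View pics/w4.png

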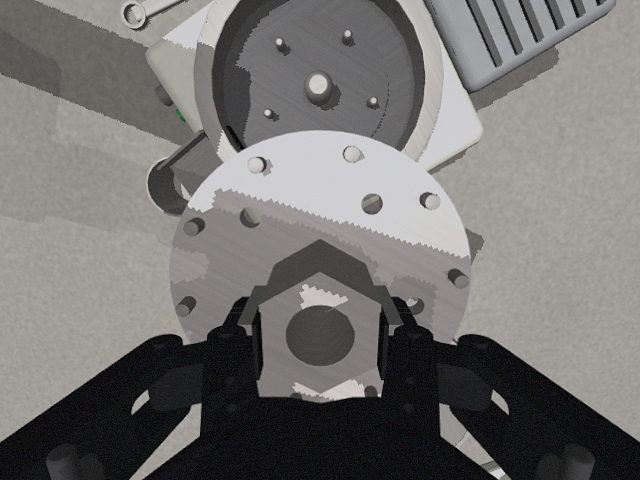

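The wrist view shows the spindle tip at about (318,84) and four stud ends at about (281,42), (348,34), (374,100) and (267,112). The fifth is hidden by the disc. I'll zoom in to get better positions.

Run:
```python
import cv2
im=cv2.imread("pics/w4.png")
cv2.imwrite("pics/w4c.png",cv2.resize(im[15:135,245:400],None,fx=5,fy=5,interpolation=cv2.INTER_CUBIC))
```

```text
(no output)
```

View pics/w4c.png

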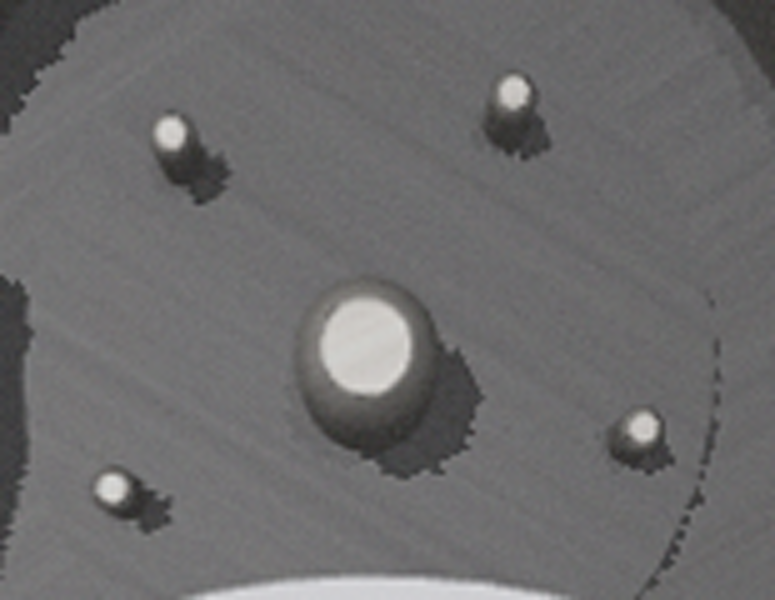

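The stud end faces are at crop positions (170,133), (514,93), (643,427) and (113,488), and the tip is at (366,345).

Run:
```python
from h import *
from scipy.optimize import least_squares
s=dict(np.load("pics/w4.npz")); r=st();T=r["tcp_pos"];R=Ro.from_quat(r["tool_rot"]).as_matrix()
def px(o,k,p): return np.array(o)+(np.array(p,float)+.5)/k-.5
P=ray(s,px((245,15),5,[(170,133),(514,93),(643,427),(113,488)]),.153)[:,:2]
tip=ray(s,px((245,15),5,[(366,345)]),.171)[0]
def ringfit(P,r0):
    def f(p):
        a=np.arctan2(P[:,1]-p[1],P[:,0]-p[0]); k=np.round((a-p[2])/(2*np.pi/5)); b=p[2]+k*2*np.pi/5
        return np.r_[P[:,0]-p[0]-r0*np.cos(b),P[:,1]-p[1]-r0*np.sin(b)]
    best=min((least_squares(f,[P[:,0].mean(),P[:,1].mean(),t]) for t in np.linspace(0,1.2,7)),key=lambda q:q.cost)
    return best.x[:2],np.degrees(best.x[2])%72,np.abs(best.fun).max()
print("studs",*ringfit(P,.048)); print("tip",tip)
w=s; b=ray(w,[(320,335)],T[2]+.0115)[0]
print("bore-TCP world",(b-T), "tool", R.T@(b-T))
# holes from this pic
Hh=ray(w,[(250,216.5),(371.5,203.5)],T[2]-.033)[:,:2]
print("hole ang about bore",np.degrees(np.arctan2(*(Hh-b[:2]).T[::-1])))
d=Hh[1]-Hh[0]; print("hole pair dir",np.degrees(np.arctan2(d[1],d[0])),np.hypot(*d))
print("yaw_y",yawy(r))
```

```text
studs [ 0.57329115 -0.2320154 ] 34.64882167157761 0.00017796055873094824
tip [ 0.57324974 -0.2317716   0.171     ]
bore-TCP world [ 0.00058326 -0.00039226  0.0115    ] tool [-9.50045311e-05  6.86634312e-04 -1.15005902e-02]
hole ang about bore [106.93267681  34.79852143]
hole pair dir -19.346600145307697 0.05686761892747325
yaw_y -25.534885648704552
```

The disc's holes (phase 34.65°) and the studs (34.65°) agree. Next I'll move over the spindle and stop 15 mm above it.

Run:
```python
from h import *
go([.5728,-.2320,.30]);go([.5728,-.2320,.23])
```

```text
dp [11.49 -0.12  4.23] roll None
dp [11.49 -0.12 11.23] roll None
```

```bash
python3 -m creep '{"claw":[4,4,4,4,4,4,4,4,4,4,4,4],"dp":[[1.5,0,0],[3.5,0,0],[6,0,1],[8.5,-0.1,2.5],[10.5,-0.1,4.5],[11.3,-0.1,6.5],[11.5,-0.1,8.5],[11.5,-0.1,10],[11.5,-0.1,11],[11.5,-0.1,11.2],[11.5,-0.1,11.2],[11.5,-0.1,11.2]],"roll":[0,0,0,0,0,0,0,0,0,0,0,0]}'
python3 - <<'E'
from h import *
from station import imaging
show(st()); go([.5728,-.2320,.2135],-25.5)
s=imaging.snapshot("scene"); np.savez("pics/s5.npz",**s); im=s["image"][:,:,::-1]; cv2.imwrite("pics/s5.png",cv2.resize(im[120:420,80:480],(800,600),interpolation=cv2.INTER_CUBIC))
E
```

```text
t: 10.2
tcp_pos: [0.5738, -0.2338, 0.2314]
tool_rot: [0.846, 0.533, 0.001, 0.001]
force: [-0.0, 0.4, -7.0]
finger_gap: 0.499
t10.2 tcp [ 0.5738 -0.2338  0.2314] yaw_y -25.61 tilt [ 0.12 -0.07] F [-0.   0.4 -7. ] M [-0.04  0.03 -0.02] gap 42.6mm q [-0.57  0.54  1.47  0.    1.13 -0.12]
dp [ 0.12 -0.17  1.79] roll -0.002
```

View pics/s5.png

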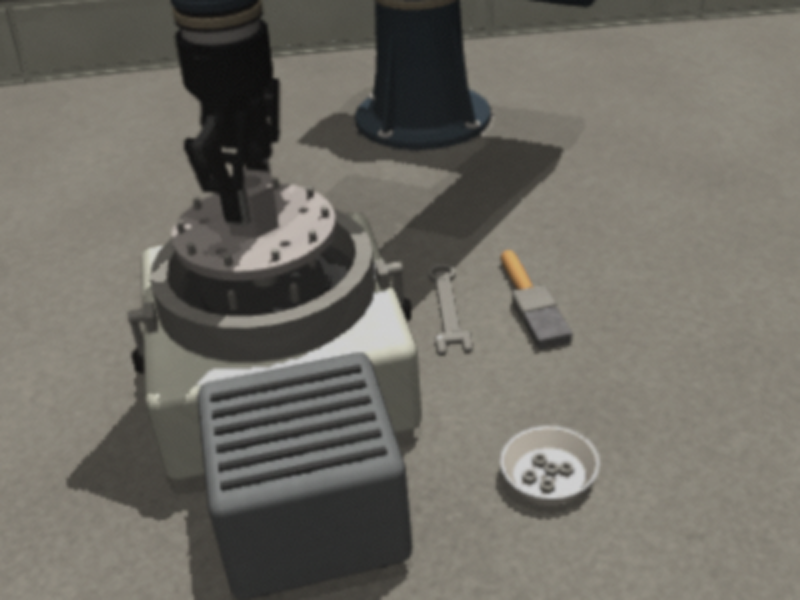

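The disc hangs level over the chamber, above the spindle. I'll trim the centring and then creep down.

```bash
python3 -m creep '{"claw":[4,4,4,4,4,4],"dp":[[0.1,-0.15,0.3],[0.1,-0.15,0.6],[0.1,-0.15,0.9],[0.1,-0.15,1.2],[0.1,-0.15,1.3],[0.1,-0.15,1.3]],"roll":[0,0,0,0,0,0]}'
python3 - <<'E'
from h import *
show(st()); go([.5728,-.2320,.2135],-25.5)
E
```

```text
t: 10.85
tcp_pos: [0.572, -0.2319, 0.2169]
tool_rot: [0.846, 0.533, -0.0, -0.0]
force: [-0.8, -0.2, -8.0]
finger_gap: 0.503
t10.8 tcp [ 0.572  -0.2319  0.2169] yaw_y -25.62 tilt [-0.03  0.02] F [-0.8 -0.2 -8. ] M [-0.    0.03  0.04] gap 43.0mm q [-0.57  0.56  1.49  0.    1.1  -0.12]
dp [0.03 0.08 0.34] roll -0.002
```

Now I'll go over the tip taper in 1.5 mm steps, watching the force.

```bash
python3 -m creep '{"claw":[4,4,4,4,4],"dp":[[0.03,0.06,0.15],[0.03,0.06,0.3],[0.03,0.06,0.45],[0.03,0.06,0.6],[0.03,0.06,0.6]],"roll":[0,0,0,0,0]}' && python3 -c "
from h import *
show(st())" && python3 -m creep '{"claw":[4,4,4,4,4],"dp":[[0,0,0.15],[0,0,0.3],[0,0,0.4],[0,0,0.4],[0,0,0.4]],"roll":[0,0,0,0,0]}' && python3 -c "
from h import *
show(st())"
```

```text
t: 11.35
tcp_pos: [0.5726, -0.2318, 0.211]
tool_rot: [0.846, 0.533, -0.0, -0.0]
force: [-0.6, 0.7, -7.6]
finger_gap: 0.502
t11.3 tcp [ 0.5726 -0.2318  0.211 ] yaw_y -25.61 tilt [-0.03  0.02] F [-0.6  0.7 -7.6] M [ 0.01 -0.01 -0.01] gap 42.9mm q [-0.57  0.56  1.49  0.    1.09 -0.12]
t: 11.85
tcp_pos: [0.5728, -0.232, 0.2073]
tool_rot: [0.846, 0.533, -0.0, -0.0]
force: [-0.5, 0.2, -8.3]
finger_gap: 0.504
t11.8 tcp [ 0.5728 -0.232   0.2073] yaw_y -25.61 tilt [-0.  0.] F [-0.5  0.2 -8.3] M [ 0.03 -0.03  0.02] gap 43.0mm q [-0.57  0.57  1.49  0.    1.08 -0.12]
```

```bash
python3 -m creep '{"claw":[4,4,4,4],"dp":[[0,0,0.1],[0,0,0.2],[0,0,0.3],[0,0,0.3]],"roll":[0,0,0,0]}' && python3 -c "
from h import *
show(st())" && python3 -m creep '{"claw":[4,4,4,4,4],"dp":[[0,0,0.1],[0,0,0.2],[0,0,0.3],[0,0,0.4],[0,0,0.4]],"roll":[0,0,0,0,0]}' && python3 -c "
from h import *
show(st())"
```

```text
t: 12.25
tcp_pos: [0.5726, -0.2319, 0.2041]
tool_rot: [0.846, 0.533, -0.0, -0.0]
force: [0.6, 0.1, -8.0]
finger_gap: 0.502
t12.2 tcp [ 0.5726 -0.2319  0.2041] yaw_y -25.61 tilt [-0.03  0.02] F [ 0.6  0.1 -8. ] M [-0.01  0.    0.01] gap 42.8mm q [-0.57  0.57  1.5   0.    1.07 -0.12]
t: 12.75
tcp_pos: [0.5727, -0.2319, 0.2001]
tool_rot: [0.846, 0.533, -0.0, -0.0]
force: [-0.7, -0.6, -7.8]
finger_gap: 0.503
t12.8 tcp [ 0.5727 -0.2319  0.2001] yaw_y -25.61 tilt [-0.02  0.01] F [-0.7 -0.6 -7.8] M [0.04 0.03 0.02] gap 43.0mm q [-0.57  0.58  1.5   0.    1.07 -0.12]
```

The bore is over the spindle with no side load. Next come the stud ends, which I expect at a TCP height of about 0.1955, in 1 mm steps.

```bash
python3 -m creep '{"claw":[4,4,4,4],"dp":[[0,0,0.1],[0,0,0.2],[0,0,0.3],[0,0,0.3]],"roll":[0,0,0,0]}' && python3 -c "
from h import *
show(st())" && python3 -m creep '{"claw":[4,4,4,4],"dp":[[0,0,0.05],[0,0,0.1],[0,0,0.15],[0,0,0.15]],"roll":[0,0,0,0]}' && python3 -c "
from h import *
show(st())"&& python3 -m creep '{"claw":[4,4,4,4],"dp":[[0,0,0.05],[0,0,0.1],[0,0,0.15],[0,0,0.15]],"roll":[0,0,0,0]}' && python3 -c "
from h import *
show(st())"
```

```text
t: 13.15
tcp_pos: [0.5727, -0.2319, 0.1971]
tool_rot: [0.846, 0.533, -0.0, -0.0]
force: [0.4, -1.1, -6.9]
finger_gap: 0.498
t13.2 tcp [ 0.5727 -0.2319  0.1971] yaw_y -25.61 tilt [-0.02  0.01] F [ 0.4 -1.1 -6.9] M [0.02 0.03 0.01] gap 42.5mm q [-0.57  0.58  1.5  -0.    1.06 -0.12]
t: 13.55
tcp_pos: [0.5727, -0.2319, 0.1957]
tool_rot: [0.846, 0.533, -0.0, -0.0]
force: [0.2, -0.3, -7.0]
finger_gap: 0.503
t13.6 tcp [ 0.5727 -0.2319  0.1957] yaw_y -25.61 tilt [-0.01  0.01] F [ 0.2 -0.3 -7. ] M [0.02 0.03 0.03] gap 43.0mm q [-0.57  0.58  1.5   0.    1.06 -0.12]
t: 13.95
tcp_pos: [0.5728, -0.2319, 0.1942]
tool_rot: [0.846, 0.533, -0.0, -0.0]
force: [0.3, 0.5, -8.2]
finger_gap: 0.501
t13.9 tcp [ 0.5728 -0.2319  0.1942] yaw_y -25.61 tilt [-0.01  0.01] F [ 0.3  0.5 -8.2] M [-0.05  0.04 -0.04] gap 42.8mm q [-0.57  0.58  1.5   0.    1.05 -0.12]
```

```bash
python3 -m creep '{"claw":[4,4,4,4],"dp":[[0,0,0.05],[0,0,0.1],[0,0,0.15],[0,0,0.15]],"roll":[0,0,0,0]}' && python3 -c "
from h import *
show(st())" && python3 -m creep '{"claw":[4,4,4,4],"dp":[[0,0,0.1],[0,0,0.15],[0,0,0.2],[0,0,0.2]],"roll":[0,0,0,0]}' && python3 -c "
from h import *
show(st())"&& python3 -m creep '{"claw":[4,4,4,4],"dp":[[0,0,0.1],[0,0,0.15],[0,0,0.2],[0,0,0.2]],"roll":[0,0,0,0]}' && python3 -c "
from h import *
show(st())"
```

```text
t: 14.35
tcp_pos: [0.5727, -0.2319, 0.1927]
tool_rot: [0.846, 0.533, -0.0, -0.0]
force: [0.3, 0.2, -6.9]
finger_gap: 0.499
t14.3 tcp [ 0.5727 -0.2319  0.1927] yaw_y -25.61 tilt [-0.01  0.01] F [ 0.3  0.2 -6.9] M [-0.05  0.01 -0.08] gap 42.6mm q [-0.57  0.59  1.51 -0.    1.05 -0.12]
t: 14.75
tcp_pos: [0.5727, -0.2319, 0.1907]
tool_rot: [0.846, 0.533, -0.0, -0.0]
force: [0.1, 0.9, -7.4]
finger_gap: 0.5
t14.8 tcp [ 0.5727 -0.2319  0.1907] yaw_y -25.61 tilt [-0.01  0.01] F [ 0.1  0.9 -7.4] M [0.03 0.02 0.03] gap 42.7mm q [-0.57  0.59  1.51  0.    1.05 -0.12]
t: 15.15
tcp_pos: [0.5728, -0.2319, 0.1887]
tool_rot: [0.846, 0.533, -0.0, -0.0]
force: [0.6, -0.3, -8.3]
finger_gap: 0.503
t15.2 tcp [ 0.5728 -0.2319  0.1887] yaw_y -25.61 tilt [-0.01  0.01] F [ 0.6 -0.3 -8.3] M [-0.02  0.01  0.09] gap 43.0mm q [-0.57  0.59  1.51  0.    1.04 -0.12]
```

The underside is about 7 mm below the stud ends with no reaction force, so the holes are on the studs. I'll continue gently.

```bash
python3 -m creep '{"claw":[4,4,4,4,4],"dp":[[0,0,0.1],[0,0,0.2],[0,0,0.3],[0,0,0.4],[0,0,0.4]],"roll":[0,0,0,0,0]}' && python3 -c "
from h import *
show(st())" && python3 -m creep '{"claw":[4,4,4,4,4,4],"dp":[[0,0,0.1],[0,0,0.2],[0,0,0.3],[0,0,0.4],[0,0,0.45],[0,0,0.45]],"roll":[0,0,0,0,0,0]}' && python3 -c "
from h import *
show(st())"&& python3 -m creep '{"claw":[4,4,4,4],"dp":[[0,0,0.05],[0,0,0.1],[0,0,0.15],[0,0,0.15]],"roll":[0,0,0,0]}' && python3 -c "
from h import *
show(st())"
```

```text
t: 15.65
tcp_pos: [0.5727, -0.2319, 0.1846]
tool_rot: [0.846, 0.533, -0.0, -0.0]
force: [1.0, 0.9, -7.8]
finger_gap: 0.503
t15.7 tcp [ 0.5727 -0.2319  0.1846] yaw_y -25.61 tilt [-0.02  0.02] F [ 1.   0.9 -7.8] M [-0.03  0.    0.03] gap 43.0mm q [-0.57  0.6   1.51  0.    1.03 -0.12]
t: 16.25
tcp_pos: [0.5727, -0.2319, 0.1802]
tool_rot: [0.846, 0.533, -0.0, -0.0]
force: [-0.2, -0.2, -7.5]
finger_gap: 0.508
t16.2 tcp [ 0.5727 -0.2319  0.1802] yaw_y -25.61 tilt [-0.01  0.01] F [-0.2 -0.2 -7.5] M [ 0.01 -0.02 -0.  ] gap 43.4mm q [-0.57  0.6   1.52  0.    1.02 -0.12]
t: 16.65
tcp_pos: [0.5727, -0.2319, 0.1787]
tool_rot: [0.846, 0.533, -0.0, -0.0]
force: [0.5, -0.8, -7.2]
finger_gap: 0.506
t16.6 tcp [ 0.5727 -0.2319  0.1787] yaw_y -25.61 tilt [-0.01  0.01] F [ 0.5 -0.8 -7.2] M [-0.02 -0.04 -0.04] gap 43.2mm q [-0.57  0.6   1.52  0.    1.02 -0.12]
```

```bash
for i in 1; do :; done; python3 -m creep '{"claw":[4,4,4,4],"dp":[[0,0,0.03],[0,0,0.05],[0,0,0.05],[0,0,0.05]],"roll":[0,0,0,0]}' && python3 -m creep '{"claw":[4,4,4,4],"dp":[[0,0,0.02],[0,0,0.04],[0,0,0.04],[0,0,0.04]],"roll":[0,0,0,0]}' && python3 -m creep '{"claw":[4,4,4,4],"dp":[[0,0,0.02],[0,0,0.04],[0,0,0.04],[0,0,0.04]],"roll":[0,0,0,0]}'
```

```text
t: 17.05
tcp_pos: [0.5728, -0.232, 0.1783]
tool_rot: [0.846, 0.533, 0.0, 0.0]
force: [-0.0, -0.2, -8.2]
finger_gap: 0.507
t: 17.45
tcp_pos: [0.5728, -0.232, 0.1779]
tool_rot: [0.846, 0.533, -0.0, -0.0]
force: [-0.0, -0.3, -8.8]
finger_gap: 0.501
t: 17.85
tcp_pos: [0.5729, -0.232, 0.1777]
tool_rot: [0.846, 0.533, 0.0, 0.0]
force: [0.1, 0.5, -5.2]
finger_gap: 0.498
```

Contact is just beginning, with the weight coming off the wrist at TCP z 0.1777, where I expected it.

```bash
python3 -m creep '{"claw":[4,4,4],"dp":[[0,0,0.02],[0,0,0.03],[0,0,0.03]],"roll":[0,0,0]}' && python3 -m creep '{"claw":[4,4,4],"dp":[[0,0,0.02],[0,0,0.03],[0,0,0.03]],"roll":[0,0,0]}' && python3 -c "
from h import *
show(st())"
```

```text
t: 18.15
tcp_pos: [0.5728, -0.232, 0.1777]
tool_rot: [0.846, 0.533, 0.0, 0.0]
force: [-0.5, 1.1, -1.0]
finger_gap: 0.504
t: 18.45
tcp_pos: [0.5728, -0.232, 0.1777]
tool_rot: [0.846, 0.533, 0.0, 0.0]
force: [-1.8, 1.7, 4.1]
finger_gap: 0.5
t18.4 tcp [ 0.5728 -0.232   0.1777] yaw_y -25.61 tilt [ 0.02 -0.02] F [-1.8  1.7  4.1] M [0.3  0.72 0.04] gap 42.7mm q [-0.57  0.6   1.52 -0.    1.02 -0.12]
```

The disc is home, and its height matches the grasp offset. I'll ease the grip and open.

```bash
python3 -m creep '{"claw":[4,4,4],"dp":[[0,0,-0.02],[0,0,-0.03],[0,0,-0.03]],"roll":[0,0,0]}' 20 && python3 -m creep '{"claw":[4.4,4.6,4.8,5.2,5.6,6,6.5,7,7,7],"dp":[[0,0,0],[0,0,0],[0,0,0],[0,0,0],[0,0,0],[0,0,0],[0,0,0],[0,0,0],[0,0,0],[0,0,0]],"roll":[0,0,0,0,0,0,0,0,0,0]}'
python3 - <<'E'
from h import *
from station import imaging
show(st())
s=imaging.snapshot("wrist"); np.savez("pics/w6.npz",**s); cv2.imwrite("pics/w6.png",s["image"][:,:,::-1])
E
```

```text
t: 18.75
tcp_pos: [0.5729, -0.232, 0.1777]
tool_rot: [0.846, 0.533, 0.0, 0.0]
force: [-2.4, 0.1, 4.8]
finger_gap: 0.504
t: 19.75
tcp_pos: [0.5728, -0.232, 0.1772]
tool_rot: [0.846, 0.533, 0.0, 0.0]
force: [0.3, 0.2, -0.5]
finger_gap: 0.819
t19.8 tcp [ 0.5728 -0.232   0.1772] yaw_y -25.61 tilt [ 0. -0.] F [ 0.3  0.2 -0.5] M [-0.01 -0.02 -0.01] gap 70.0mm q [-0.57  0.61  1.52  0.    1.02 -0.12]
```

View pics/w6.png

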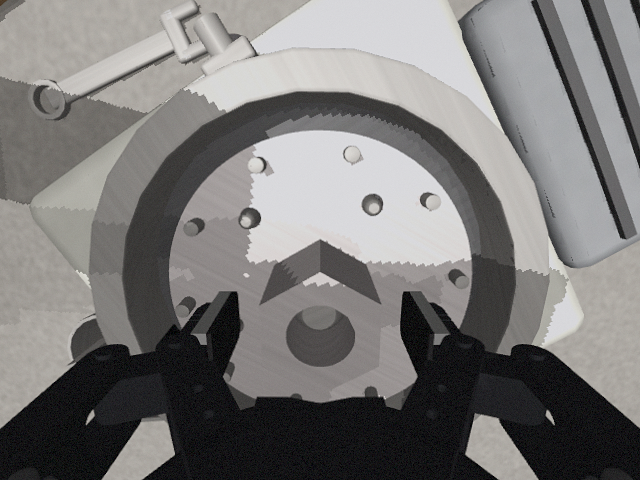

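The jaws are clear of the boss. Stud ends show inside the holes at (250,217) and (373,205), and the spindle shows in the bore at (320,335). I'll retreat straight up and then sideways.

```bash
python3 -m creep '{"claw":[7,7,7,7,7,7,7,7,7,7,7,7],"dp":[[0,0,-0.5],[0,0,-1.5],[0,0,-3],[0,0,-5],[0,0,-7],[0,0,-9],[0,0,-11],[0,0,-13],[0,0,-14],[0,0,-14],[0,0,-14],[0,0,-14]],"roll":[0,0,0,0,0,0,0,0,0,0,0,0]}' && python3 -m creep '{"claw":[7,7,7,7,7,7,7,7,7,7,7,7],"dp":[[-2,0,0],[-5,0,0],[-8,0,0],[-11,0,0],[-14,0,0],[-17,0,0],[-20,0,0],[-23,0,0],[-25,0,0],[-26,0,0],[-26,0,0],[-26,0,0]],"roll":[0,0,0,0,0,0,0,0,0,0,0,0]}'
python3 - <<'E'
from h import *
from station import imaging
show(st())
for n in ("top","scene"):
    s=imaging.snapshot(n); np.savez(f"pics/{n}7.npz",**s); cv2.imwrite(f"pics/{n}7.png",s["image"][:,:,::-1])
    if n=="top":
        im=s["image"][:,:,::-1];cv2.imwrite("pics/m7.png",cv2.resize(im[162:274,373:485],None,fx=5,fy=5,interpolation=cv2.INTER_CUBIC))
    else:
        im=s["image"][:,:,::-1];cv2.imwrite("pics/s7.png",cv2.resize(im[200:320,130:290],None,fx=5,fy=5,interpolation=cv2.INTER_CUBIC))
E
```

```text
t: 21.0
tcp_pos: [0.5722, -0.2316, 0.3159]
tool_rot: [0.846, 0.533, -0.001, -0.001]
force: [-0.7, -0.1, -0.6]
finger_gap: 0.817
t: 22.2
tcp_pos: [0.4608, -0.4654, 0.3168]
tool_rot: [0.846, 0.533, 0.0, -0.001]
force: [0.4, 0.3, 0.4]
finger_gap: 0.819
t22.2 tcp [ 0.4608 -0.4654  0.3168] yaw_y -25.58 tilt [-0.01  0.09] F [0.4 0.3 0.4] M [ 0.02 -0.03 -0.03] gap 69.9mm q [-0.96  0.51  1.27  0.    1.36 -0.51]
```

View pics/top7.png

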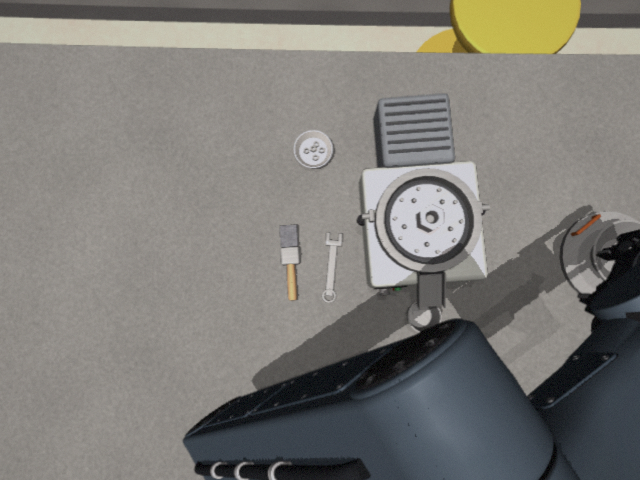

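View pics/m7.png

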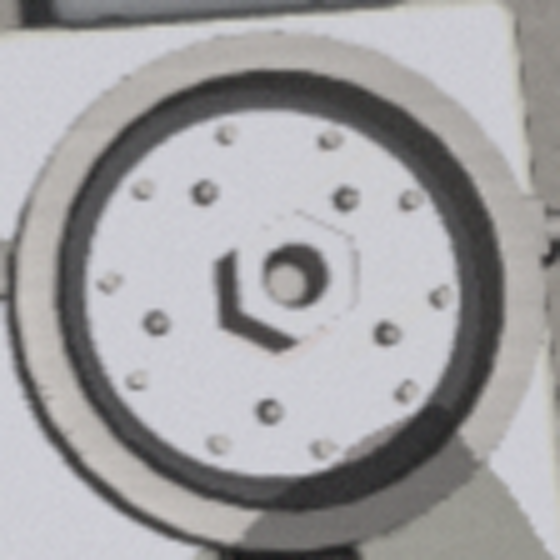

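View pics/s7.png

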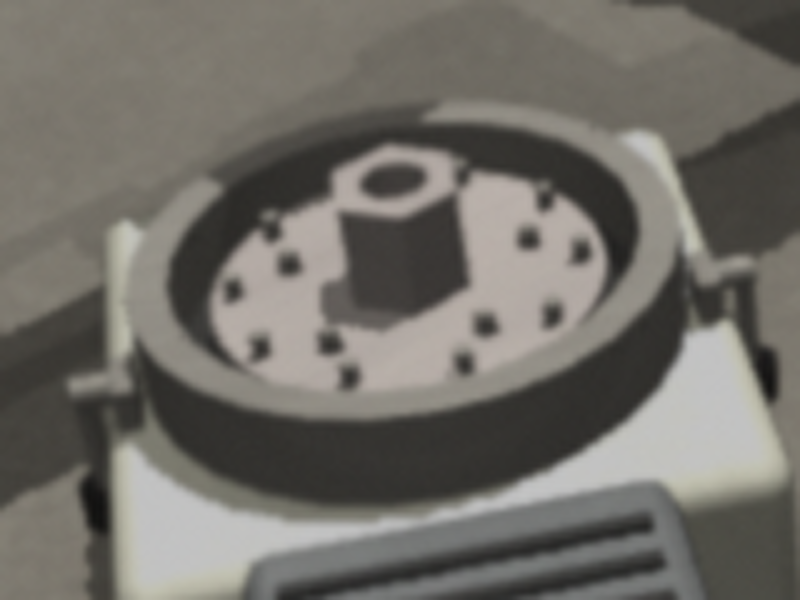

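The top view at (431,218) shows the disc inside the chamber with stud ends in all five holes. The brush, spanner, dish and cup stand where they were. I'll check height and flatness with the depth map before handing in.

Run:
```python
from h import *
s=dict(np.load("pics/top7.npz")); z=s["z_map"]
vv,uu=np.mgrid[170:270,380:480]; uv=np.c_[uu.ravel(),vv.ravel()].astype(float)
n=cv2.undistortPoints(uv.reshape(-1,1,2),K(s),s["dist"]).reshape(-1,2); d=z[170:270,380:480].ravel()
X=(np.c_[n,np.ones(len(n))]*d[:,None]-s["t"])@s["R"]
r=np.hypot(X[:,0]-.5735,X[:,1]+.231)
m=(r>.03)&(r<.043)|(r>.053)&(r<.059); P=X[m]; P=P[abs(P[:,2]-np.median(P[:,2]))<.003]
c=np.linalg.lstsq(np.c_[P[:,:2]-P[:,:2].mean(0),np.ones(len(P))],P[:,2],rcond=None)[0]
rim=np.median(X[(r>.092)&(r<.1),2]); print("plate top z",c[2],"tilt deg",np.degrees(c[:2]),"rim",rim,"rim-plate",rim-c[2])
from station import workorder
show(st())
if abs(rim-c[2]-.015)<.004 : print(workorder.sign_off())
```

```text
plate top z 0.14632282200723545 tilt deg [ 0.00021852 -0.13471661] rim 0.1612840143467515 rim-plate 0.014961192339516038
t22.3 tcp [ 0.4611 -0.4651  0.3172] yaw_y -25.52 tilt [0.01 0.05] F [-0.3  0.5 -0.1] M [-0.03  0.04  0.  ] gap 70.5mm q [-0.96  0.51  1.27  0.    1.36 -0.51]
the job is handed in; nothing more can be done
None
```

The pin disc is fitted on the mill: home and flat on the hub, with all five holes over the studs. I released it and handed the job in at about 22 s of the 72 s allowed.

- **Fitting:** I gripped the disc by its boss and turned it in the air to match the stud angle seen by the cameras (both measured 34.65°). It slid over the spindle and studs in small steps, with no resistance until it met the hub. The net upward push at the wrist was about 5 N at most, after which I eased the grip and opened the jaws.
- **Seating check:** The top camera puts the plate's top face 14.96 mm below the chamber rim, against 15 mm when fully home, and the tilt is about 0.13°. Stud ends show in all five holes.
- **Surroundings:** The cup, brush, spanner and dish look unmoved in the top view. The gripper is clear of everything and the wrist force reads about zero.
- **Disagreement:** The top and wrist cameras differed by 1–3 mm on absolute position. I used the wrist camera's positions together with a move worked out from the top view, and the fit showed no side load. No final check failed.

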